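# Set out the balance weights in order of size

## Robot

A 6-joint arm with a two-finger parallel gripper is mounted at the origin on a cart in front of the work surface, level with it; the furniture and walls round the work are solid. World frame = base frame: x ahead of the robot, y to its left, z up, the work surface at z = 0. Lengths are in mm, angles in rad, forces in N, time in s.
With the tool pointing down it reaches from about 300 to 775 mm from the base axis. Payload 14.6 kg.
Tool frame: the origin (TCP) lies where the fingers leave the gripper's body, on its centre line; the fingertips stand 97 mm ahead of it and the grasp point (between the pads) lies ctrl.pinch_z ahead of it (ctrl.pinch_z is the distance from the TCP to the grasp point, in mm); z points along the fingers, y is the line along which they close (so a half turn about z gives the same grasp; the last joint's range is limited). The gripper opens to 94 mm and grips with 3 to 60 N. Pads are 16 mm wide; open, the fingers measure 119 mm over their backs; the gripper's body (75 mm by 177 mm) begins 78 mm behind the grasp point.
Start: joints at [1.209, 0.3, 1.521, -0, 1.321, -0.067], TCP at [159.799, 526.264, 302.646] pointing down, gripper open.
Joint ranges: [-3.03, 3.03], [-0.79, 2.21], [0.23, 2.52], [-1.04, 4.18], [0, 3.07], [-2.55, 2.55]. Speed limits (rad/s): [2.22, 2.22, 2.57, 3.14, 3.14, 3.14].

## Interface

Orientations are given as [roll, pitch, yaw] about the fixed x, y, z axes, in that order (R = Rz(yaw) Ry(pitch) Rx(roll)).
In Python, from workcell import ctrl gives the robot as it stands.
- The arm moves only by the tool jog_arm, never from a script. Its argument "series" is a list of rows, each a list of 3 entries, a list of its own where there are three numbers: the shift along the tool's x, y, z in m, then the turn about the tool's z in rad, then the finger opening in m, from 0 to 0.094. A call has 1 to 20 rows; each row is the pose to reach, as a shift and turn from the pose commanded when the call began, along the tool's axes at that moment; what a row does not reach only later rows make up. A row lasts 1/10 s, in which the tool goes at most 50 mm and 8.59 degrees, less where a joint would pass 70% of its speed; a pose out of reach is approached as far as the arm can. A call with a gripper value outside its range is refused whole. The fingers move at their own pace and stop on an object; "grip_force" is the grip in N (left out, the last holds). Time passes only in rows, so rows that repeat a pose let the fingers close. It gives the time, the measured TCP pose, the force, the opening and the grip force at its end, in the units of the state.
- ctrl.state(): the state, without advancing time (a new reading comes with each control period).
- ctrl.grab_frame(name): name is "scene" or "top"; returns (picture, depth): 384x512x3 uint8, red, green, blue; 384x512 float32, mm along the optical axis (not along the pixel's ray), 0 where there is no reading.
- ctrl.get_calibration(name): a dict with "camera_matrix" (3x3 intrinsics, pixels), "rvec" (rotation vector, rad) and "tvec" (3), from world to camera coordinates, as OpenCV has them. Camera axes: x right, y down, z forward; pixel columns grow to the right and rows downward; lengths in mm; the calibration is good to about 2 mm. A picture is of the moment at which its call begins. get_calibration takes no time and is no camera call.
- ctrl.hand_in(): hands the job in; it is judged then, once.
The state is a dict: "time_s": time; "q": joint angles; "joint_velocities": joint speeds; "effort": joint torques, N m; "tcp_pos": TCP position; "tool_rot": TCP orientation; "force": force on the tool from outside, world axes, zero at the start; "ft_torque": the same for the moment, N m; "opening": opening from 0.0 (shut) to 1.0 (fully open); "finger_force": force on a finger pad.
Only numpy, scipy, OpenCV 4.12 (cv2) and the standard library are available. Lean on these libraries where they do the work, as an engineer would, in place of code of your own. Each camera call takes 0.05 s, during which the arm holds its last target. There are 200 camera calls.

## Task

Set the four steel balance weights out on the wooden stand in order of size, one upright in the middle of each black pad: the largest on the pad next to the stand's steel post, then smaller and smaller, with the smallest on the pad farthest from the post. Leave the dropper bottle and the bench timer where they stand.

Things in the scene. Friction and masses are not known exactly. Their poses are not given: they have to be found in the camera images.
- weight_largest_mid (a point): centre (half-way up, 41 mm above its underside) of the largest of four loose bare-steel knob weights, each a round upright cylinder with a narrower neck and knob on top: this one 50 mm in diameter, 82 mm tall in all, its straight cylindrical body reaching 54 mm up, about 700 g. z axis up when it stands
- weight_second_mid (a point): centre (half-way up, 33 mm above its underside) of the second largest of four loose bare-steel knob weights, each a round upright cylinder with a narrower neck and knob on top: this one 40 mm in diameter, 66 mm tall in all, its straight cylindrical body reaching 43 mm up, about 350 g. z axis up when it stands
- weight_third_mid (a point): centre (half-way up, 25.5 mm above its underside) of the second smallest of four loose bare-steel knob weights, each a round upright cylinder with a narrower neck and knob on top: this one 31 mm in diameter, 51 mm tall in all, its straight cylindrical body reaching 33 mm up, about 150 g. z axis up when it stands
- weight_smallest_mid (a point): centre (half-way up, 19 mm above its underside) of the smallest of four loose bare-steel knob weights, each a round upright cylinder with a narrower neck and knob on top: this one 23 mm in diameter, 38 mm tall in all, its straight cylindrical body reaching 25 mm up, about 60 g. z axis up when it stands
- pad_1: round black pad, 54 mm across, flush in the top of the wooden stand, next to the stand's steel post: first place in the row. The post (knobbed, 18 mm thick, 22 mm high) stands on the board beyond this pad, 57 mm from its centre. Origin: the pad's centre on the top face, 10 mm above the worktop; x along the row, away from the post; z up
- pad_2: round black pad, 54 mm across, flush in the top of the wooden stand, second from the post. The stand is a flat fixed board, 340 x 60 x 10 mm; its four like pads lie 75 mm apart in a straight line along its middle. Origin: the pad's centre on the top face, 10 mm above the worktop; x along the row, away from the post; z up
- pad_3: round black pad, 54 mm across, flush in the top of the wooden stand, third from the post. Origin: the pad's centre on the top face, 10 mm above the worktop; x along the row, away from the post; z up
- pad_4: round black pad, 54 mm across, flush in the top of the wooden stand, farthest from the post: last place in the row. Origin: the pad's centre on the top face, 10 mm above the worktop; x along the row, away from the post; z up
- dropper_bottle_mid (a point): centre of a small brown dropper bottle with black top, 33 mm across, 102 mm tall, a bystander standing behind the work on the left; its point is 51 mm above its underside
- bench_timer_mid (a point): centre of a cream bench timer with a black dial, 58 x 71 x 66 mm, a bystander standing behind the work on the right; its point is 33 mm above its underside
Not all that is in view belongs to the job. Leave any pink or red look-alike of the part that bears weight_largest_mid alone.

How it is judged:
By the outcome, as a careful person would: the job done as asked, in the order asked, and still so for the second after the job is handed in, with the robot touching nothing.
It also fails if it takes over 104 s, if anything falls off the work surface, if the arm or the gripper's body presses on something with over 40 N, if the wrist force passes 120 N, or if a joint passes its speed limit or range.

## Working session

There is one attempt and no reset: what is moved stays moved. The work goes in short steps, Python scripts to look and compute and a tool call to move; the robot and the scene stay as the last step left them, time stands still between calls to the robot, and variables do not carry over. Pictures are saved under pics/ and viewed, at most 14 in all, crops included, and the job is handed in when it is done.

Besides the shell and the picture viewer there is one more tool, called after "Emit:" in YAML: its name, and indented under it one key for each argument. jog_arm: Moves the arm, as the interface text tells. Its arguments: {"type":"object","properties":{"series":{"type":"array","items":{"type":"array"}},"grip_force":{"type":"number"}},"required":["series"]}

```bash
mkdir -p pics; ls; python3 - <<'E'
from workcell import ctrl
import cv2,numpy as np
print(ctrl.state(),ctrl.pinch_z)
for n in("scene","top"):
    p,d=ctrl.grab_frame(n); cv2.imwrite(f"pics/{n}0.png",p[:,:,::-1]); np.save(f"{n}0.npy",d)
    print(ctrl.get_calibration(n))
E
```

```text
pics
{'time_s': 0.0, 'q': array([ 1.20938908e+00,  3.00480355e-01,  1.52157695e+00, -2.12917931e-05,
        1.32067504e+00, -6.65966272e-02]), 'joint_velocities': array([-4.57064258e-04,  1.13464742e-05, -2.41684499e-03,  4.01185807e-04,
        5.38958402e-04,  1.24216803e-03]), 'effort': array([ 1.68177059e-03, -5.31803441e+01, -3.52744889e+01,  7.08556990e-02,
        2.43146508e-02, -1.10098938e-04]), 'tcp_pos': array([159.76049139, 526.13458309, 302.08293197]), 'tool_rot': array([-3.14045411e+00, -5.52661026e-05,  2.84678729e+00]), 'force': array([-0.49015516, -0.07839259, -0.16501646]), 'ft_torque': array([0.04106785, 0.02392797, 0.02200181]), 'finger_force': 0.0, 'opening': 1.003146718515974} 78.39999999999999
{'camera_matrix': array([[437.13893595,   0.        , 249.759081  ],
       [  0.        , 437.13893595, 190.37708436],
       [  0.        ,   0.        ,   1.        ]]), 'rvec': array([ 2.07433669, -1.01273085,  0.46318747]), 'tvec': array([-348.50346633,  330.74643678, 1109.87527777])}
{'camera_matrix': array([[472.46541219,   0.        , 253.2525543 ],
       [  0.        , 472.46541219, 185.09176237],
       [  0.        ,   0.        ,   1.        ]]), 'rvec': array([ 2.08794884, -2.13777216,  0.22372586]), 'tvec': array([  -9.01336124,  575.697375  , 1578.69426879])}
```

View pics/scene0.png

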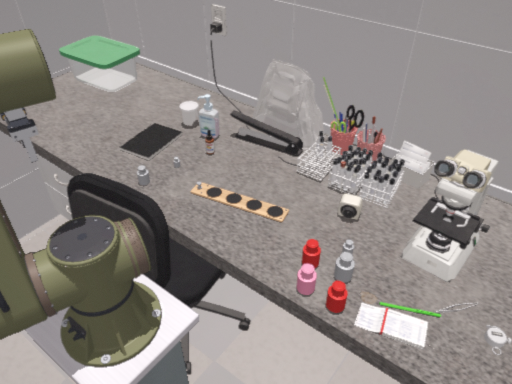

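View pics/top0.png

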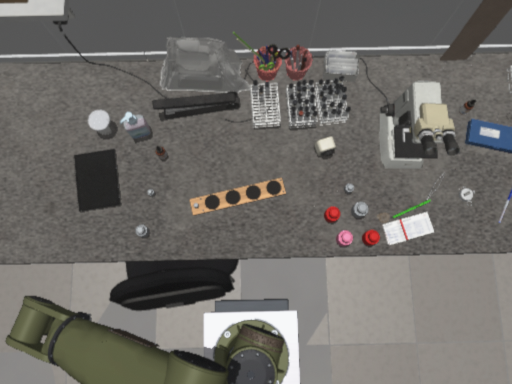

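Seen in scene: grey weights at (345,267), (349,248), (143,175), (177,162). Red look-alikes are at (312,252) and (337,296), a pink one at (307,279). The stand runs from (193,187) to (287,215), with the post at its left end (198,186). The bottle is at (210,143) and the timer at (349,206). Next, a close crop of the choices.

```bash
python3 - <<'E'
import cv2,numpy as np
s=cv2.imread("pics/scene0.png");t=cv2.imread("pics/top0.png")
def c(i,x,y,w,h,W,H): return cv2.resize(i[y:y+h,x:x+w],(W,H),interpolation=cv2.INTER_CUBIC)
a=np.hstack([c(s,290,230,80,60,400,300),c(s,120,145,80,60,400,300)])
b=np.hstack([c(t,310,175,80,60,400,300),c(t,125,180,80,60,400,300)])
cv2.imwrite("pics/crop0.png",np.vstack([a,b]))
c2=np.vstack([c(s,185,175,110,45,800,327),c(t,185,175,110,38,800,273)])
cv2.imwrite("pics/crop1.png",c2)
E
```

```text
(no output)
```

View pics/crop0.png

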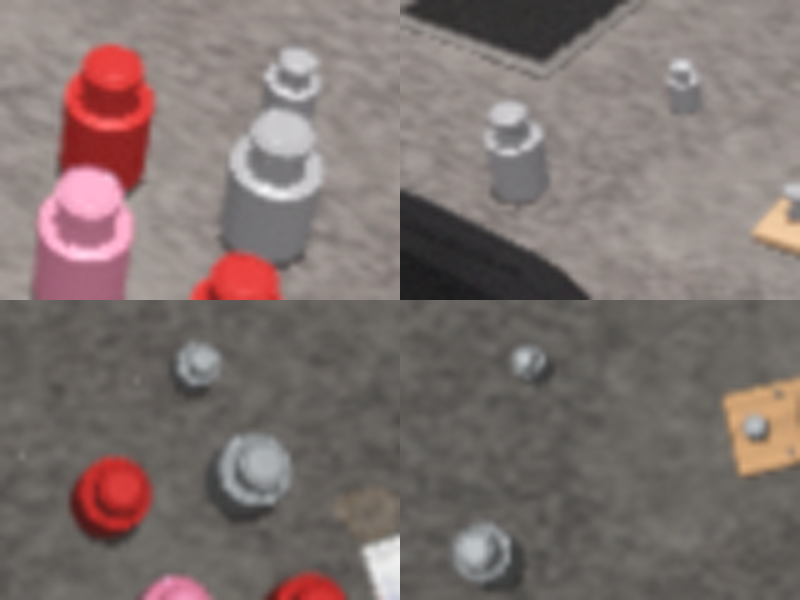

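View pics/crop1.png

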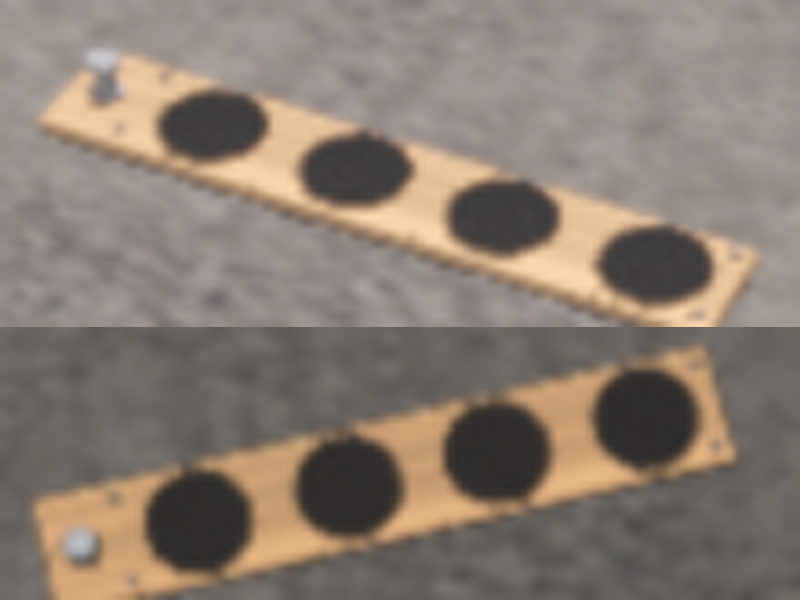

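Crop shows: largest (top px 361,209; behind-left of it the third at 349,188), second (top px 142,231), smallest (top px 151,192). All look-alikes are red/pink. Now positions.

```bash
cat > h.py <<'E'
import cv2,numpy as np
from workcell import ctrl
C={n:ctrl.get_calibration(n) for n in("scene","top")}
def ray(n,uv,z):
    c=C[n];R=cv2.Rodrigues(c["rvec"])[0];o=-R.T@c["tvec"]
    d=R.T@np.linalg.inv(c["camera_matrix"])@np.array([*uv,1.])
    return (o+d*(z-o[2])/d[2])[:2]
def proj(n,P):
    c=C[n];return cv2.projectPoints(np.float64(P).reshape(-1,1,3),c["rvec"],c["tvec"],c["camera_matrix"],None)[0].reshape(-1,2)
W=dict(largest=(50,82,54),second=(40,66,43),third=(31,51,33),smallest=(23,38,25))
E
python3 - <<'E'
from h import *
# pads: dark blobs near the stand
for n,(x,y,w,h) in dict(scene=(190,180,100,38),top=(188,178,100,38)).items():
    g=cv2.cvtColor(cv2.imread(f"pics/{n}0.png"),cv2.COLOR_BGR2HSV)[y:y+h,x:x+w]
    im=cv2.imread(f"pics/{n}0.png")[y:y+h,x:x+w].max(2)
    k,l,s,c=cv2.connectedComponentsWithStats((im<75).astype(np.uint8))
    r=[(c[i]+[x,y],s[i,4]) for i in range(1,k) if s[i,4]>60]
    for cc,a in sorted(r,key=lambda t:t[0][0]): print(n,cc.round(2),a,ray(n,cc,10).round(1))
top=dict(largest=((310+265/5-.5,175+161/5-.5),(310+255/5-.5,175+171/5-.5)),
 third=((310+203/5-.5,175+57/5-.5),(310+198/5-.5,175+66/5-.5)),
 second=((125+77/5-.5,180+249/5-.5),(125+83/5-.5,180+253/5-.5)),
 smallest=((125+127/5-.5,180+60/5-.5),(125+130/5-.5,180+63/5-.5)))
sc=dict(largest=(282,131),third=(299,61),second=(108,111),smallest=(281,68))
for k,(d,H,b) in W.items():
    x0,y0=(290,230) if k in("largest","third") else (120,145)
    print(k,ray("top",top[k][0],H).round(1),ray("top",top[k][1],b).round(1),"scene",ray("scene",(x0+sc[k][0]/5-.5,y0+sc[k][1]/5-.5),H).round(1))
E
```

```text
scene [213.86 191.82] 74 [529.1 127.7]
scene [233.4  197.84] 80 [545.6  55.1]
scene [253.72 204.34] 87 [561.1 -18.6]
scene [274.78 210.95] 95 [577.2 -91.8]
top [211.89 201.78] 141 [528.8 125.4]
top [232.49 196.89] 138 [544.7  52. ]
top [252.88 192.03] 140 [560.7 -20.9]
top [273.18 187.15] 134 [576.7 -93.9]
largest [ 487.2 -390.8] [ 484.8 -390.1] scene [ 484.4 -388.4]
second [430.1 365.1] [430.  366.3] scene [429.1 368.5]
third [ 566.4 -360.2] [ 563.7 -360.1] scene [ 564.3 -360.3]
smallest [565.6 340.1] [566.  340.8] scene [563.1 341.4]
```

```bash
cat >> h.py <<'E'
YAW=1.786
def to(*pts):  # each pt: grasp-point x,y,z ; prints shift (m) in current tool axes
    s=ctrl.state();r=s["tool_rot"];R=cv2.Rodrigues(np.array([0,0,r[2]]))[0]@np.diag([1,-1,-1.])
    print("t",round(s["time_s"],2),"grasp",(s["tcp_pos"]-[0,0,ctrl.pinch_z]).round(1),"rpy",r.round(4),"f",s["force"].round(1),"open",round(s["opening"]*94,1),"ff",round(s["finger_force"],1))
    for p in pts:
        d=R.T@(np.array(p)-s["tcp_pos"]+[0,0,ctrl.pinch_z]); print(p,(d/1000).round(4),"turn",round(r[2]-YAW,3))
E
python3 -c "
from h import *
to((400,250,224),(500,0,224),(485.5,-389.8,150))"
```

```text
t 0.1 grasp [159.8 526.1 223.7] rpy [-3.1405e+00 -1.0000e-04  2.8468e+00] f [-0.8  0.4  0.6] open 94.0 ff 0.0
(400, 250, 224) [-3.101e-01 -1.944e-01 -3.000e-04] turn 1.061
(500, 0, 224) [-4.784e-01 -4.046e-01 -3.000e-04] turn 1.061
(485.5, -389.8, 150) [-0.5778 -0.7818  0.0737] turn 1.061
```

Emit:
jog_arm:
  series:
    - [[-0.31,-0.194,0],1.06,0.066]
    - [[-0.31,-0.194,0],1.06,0.066]
    - [[-0.31,-0.194,0],1.06,0.066]
    - [[-0.31,-0.194,0],1.06,0.066]
    - [[-0.31,-0.194,0],1.06,0.066]
    - [[-0.31,-0.194,0],1.06,0.066]
    - [[-0.31,-0.194,0],1.06,0.066]
    - [[-0.478,-0.405,0],1.06,0.066]
    - [[-0.478,-0.405,0],1.06,0.066]
    - [[-0.478,-0.405,0],1.06,0.066]
    - [[-0.478,-0.405,0],1.06,0.066]
    - [[-0.578,-0.782,0.06],1.06,0.066]
    - [[-0.578,-0.782,0.06],1.06,0.066]
    - [[-0.578,-0.782,0.06],1.06,0.066]
    - [[-0.578,-0.782,0.06],1.06,0.066]
    - [[-0.578,-0.782,0.06],1.06,0.066]
    - [[-0.578,-0.782,0.06],1.06,0.066]
    - [[-0.578,-0.782,0.06],1.06,0.066]
    - [[-0.578,-0.782,0.06],1.06,0.066]
    - [[-0.578,-0.782,0.06],1.06,0.066]
  grip_force: 40

```text
time_s: 2.1
tcp_pos: [484.4, -370.2, 244.8]
tool_rot: [-3.141, -0.0, 1.787]
force: [1.1, 0.6, 0.9]
opening: 0.703
finger_force: 0.0
```

```bash
python3 - <<'E'
from h import *
to((485.5,-389.8,150),(485.5,-389.8,40))
p,_=ctrl.grab_frame("scene");q,_=ctrl.grab_frame("top")
cv2.imwrite("pics/a.png",np.hstack([cv2.resize(p[150:330,270:420,::-1],(400,480)),cv2.resize(q[150:270,290:410,::-1],(400,480))]))
E
```

```text
t 2.1 grasp [ 484.4 -370.2  166.4] rpy [-3.1413e+00 -5.0000e-04  1.7867e+00] f [1.1 0.6 0.9] open 66.1 ff 0.0
(485.5, -389.8, 150) [-0.0194 -0.0031  0.0164] turn 0.001
(485.5, -389.8, 40) [-0.0194 -0.0031  0.1264] turn 0.001
```

View pics/a.png

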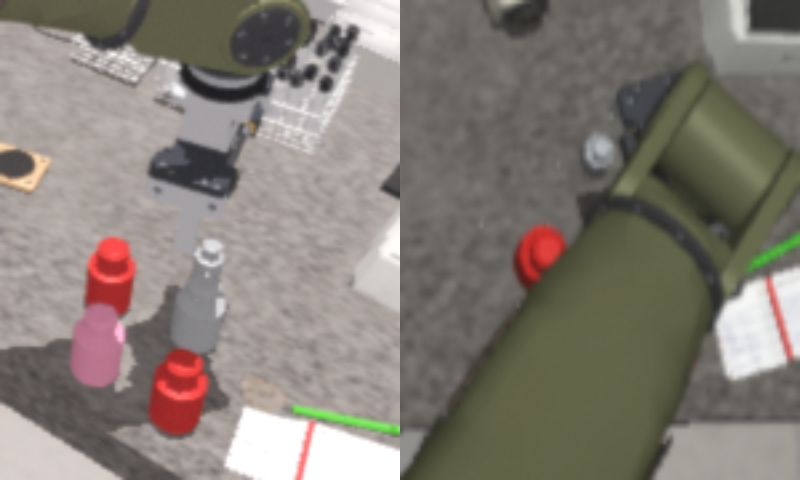

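The gripper hangs clear above the weights (largest at crop (198,315), third behind at (210,255)); I'll read the settled pose.

```bash
python3 -c "
from h import *
to((485.5,-389.8,40))"
```

```text
t 2.2 grasp [ 483.5 -372.6  164.8] rpy [-3.1397e+00 -1.5000e-03  1.7824e+00] f [-0.6 -0.4  0.7] open 66.0 ff 0.0
(485.5, -389.8, 40) [-0.0173 -0.0017  0.1248] turn -0.004
```

Emit:
jog_arm:
  series:
    - [[-0.017,-0.002,0.02],0,0.066]
    - [[-0.017,-0.002,0.04],0,0.066]
    - [[-0.017,-0.002,0.06],0,0.066]
    - [[-0.017,-0.002,0.08],0,0.066]
    - [[-0.017,-0.002,0.095],0,0.066]
    - [[-0.017,-0.002,0.108],0,0.066]
    - [[-0.017,-0.002,0.118],0,0.066]
    - [[-0.017,-0.002,0.125],0,0.066]
    - [[-0.017,-0.002,0.125],0,0.066]
    - [[-0.017,-0.002,0.125],0,0.066]

```text
time_s: 3.2
tcp_pos: [486.7, -385.3, 120.9]
tool_rot: [3.141, 0.001, 1.787]
force: [0.2, 0.7, 0.2]
opening: 0.702
finger_force: 0.0
```

```bash
python3 -c "
from h import *
to((485.5,-389.8,40))"
```

```text
t 3.2 grasp [ 486.7 -385.3   42.5] rpy [3.1412e+00 5.0000e-04 1.7868e+00] f [0.2 0.7 0.2] open 66.0 ff 0.0
(485.5, -389.8, 40) [-0.0042 -0.0021  0.0025] turn 0.001
```

Emit:
jog_arm:
  series:
    - [[-0.004,-0.002,0.002],0,0.066]
    - [[-0.004,-0.002,0.002],0,0.066]
    - [[-0.004,-0.002,0.002],0,0.047]
    - [[-0.004,-0.002,0.002],0,0.045]
    - [[-0.004,-0.002,0.002],0,0.045]
    - [[-0.004,-0.002,0.002],0,0.045]
    - [[-0.004,-0.002,0.002],0,0.045]
    - [[-0.004,-0.002,0.002],0,0.045]

```text
time_s: 4.0
tcp_pos: [485.6, -389.5, 118.7]
tool_rot: [3.141, 0.0, 1.787]
force: [4.6, -0.1, 1.0]
opening: 0.524
finger_force: 40.0
```

```bash
python3 -c "
from h import *
to((485.5,-389.8,40))"
```

```text
t 4.0 grasp [ 485.6 -389.5   40.3] rpy [3.1410e+00 4.0000e-04 1.7869e+00] f [ 4.6 -0.1  1. ] open 49.3 ff 40.0
(485.5, -389.8, 40) [-0.0003 -0.0002  0.0003] turn 0.001
```

Emit:
jog_arm:
  series:
    - [[0,0,-0.02],0,0.045]
    - [[0,0,-0.05],0,0.045]
    - [[0,0,-0.09],0,0.045]
    - [[0,0,-0.12],0,0.045]
    - [[0.04,0.012,-0.12],0,0.045]
    - [[0.08,0.025,-0.12],0,0.045]
    - [[0.12,0.037,-0.12],0,0.045]
    - [[0.16,0.05,-0.12],0,0.045]
    - [[0.2,0.062,-0.12],0,0.045]
    - [[0.24,0.074,-0.12],0,0.045]
    - [[0.28,0.087,-0.12],0,0.045]
    - [[0.32,0.099,-0.12],0,0.045]
    - [[0.36,0.111,-0.12],0,0.045]
    - [[0.4,0.124,-0.12],0,0.045]
    - [[0.44,0.136,-0.11],0,0.045]
    - [[0.475,0.147,-0.09],0,0.045]
    - [[0.494,0.153,-0.07],0,0.045]
    - [[0.494,0.153,-0.05],0,0.045]
    - [[0.494,0.153,-0.04],0,0.045]
    - [[0.494,0.153,-0.04],0,0.045]

```text
time_s: 6.0
tcp_pos: [528.1, 125.3, 156.7]
tool_rot: [-3.137, 0.0, 1.786]
force: [0.1, -1.5, -6.3]
opening: 0.521
finger_force: 40.0
```

```bash
python3 - <<'E'
from h import *
p,_=ctrl.grab_frame("scene");q,_=ctrl.grab_frame("top")
to((529,126.5,50.3))
cv2.imwrite("pics/b.png",np.hstack([cv2.resize(p[140:230,170:300,::-1],(520,360)),cv2.resize(q[160:230,180:250,::-1],(280,360))]))
E
```

```text
t 6.1 grasp [529.1 125.3  80.5] rpy [-3.1415e+00  1.0000e-04  1.7860e+00] f [ 0.6  0.1 -7.7] open 49.5 ff 40.0
(529, 126.5, 50.3) [0.0012 0.0002 0.0302] turn -0.0
```

View pics/b.png

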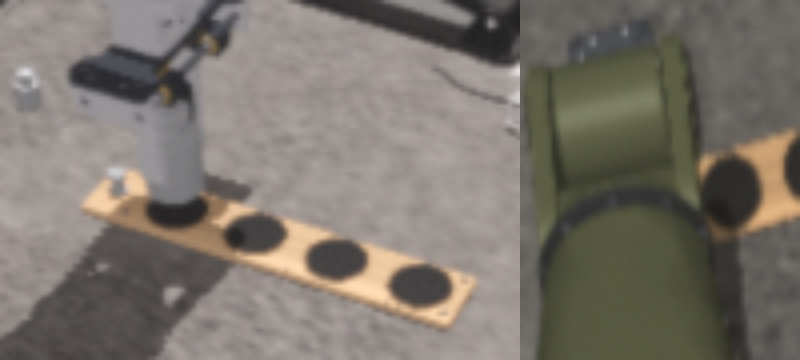

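The weight hangs over pad 1 (crop (175,195)). Lowering.

Emit:
jog_arm:
  series:
    - [[0.001,0,0.01],0,0.045]
    - [[0.001,0,0.02],0,0.045]
    - [[0.001,0,0.026],0,0.045]
    - [[0.001,0,0.029],0,0.045]
    - [[0.001,0,0.029],0,0.045]
    - [[0.001,0,0.029],0,0.045]

```text
time_s: 6.7
tcp_pos: [528.9, 126.8, 129.6]
tool_rot: [3.141, 0.0, 1.787]
force: [-0.1, -0.2, -7.0]
opening: 0.525
finger_force: 40.0
```

```bash
python3 - <<'E'
from h import *
to((529,126.5,50.3))
E
```

```text
t 6.7 grasp [528.9 126.8  51.2] rpy [3.1412 0.     1.7868] f [-0.1 -0.2 -7. ] open 49.4 ff 40.0
(529, 126.5, 50.3) [-0.0004  0.0001  0.0009] turn 0.001
```

Emit:
jog_arm:
  series:
    - [[0,0,0.001],0,0.045]
    - [[0,0,0.0015],0,0.045]
    - [[0,0,0.0015],0,0.045]

```text
time_s: 7.0
tcp_pos: [528.9, 126.8, 128.6]
tool_rot: [3.141, 0.0, 1.787]
force: [-2.7, -0.2, 4.3]
opening: 0.522
finger_force: 40.0
```

Emit:
jog_arm:
  series:
    - [[0,0,0],0,0.055]
    - [[0,0,0],0,0.066]
    - [[0,0,0],0,0.066]
    - [[0,0,0],0,0.066]
    - [[0,0,-0.02],0,0.066]
    - [[0,0,-0.05],0,0.066]
    - [[0,0,-0.09],0,0.066]
    - [[0,0,-0.11],0,0.066]
    - [[0.04,-0.007,-0.11],0,0.066]
    - [[0.08,-0.014,-0.11],0,0.066]
    - [[0.12,-0.021,-0.11],0,0.066]
    - [[0.16,-0.028,-0.11],0,0.066]
    - [[0.2,-0.036,-0.11],0,0.066]
    - [[0.24,-0.043,-0.11],0,0.06]
    - [[0.255,-0.045,-0.09],0,0.06]
    - [[0.255,-0.045,-0.07],0,0.06]
    - [[0.255,-0.045,-0.05],0,0.06]
    - [[0.255,-0.045,-0.05],0,0.06]
    - [[0.255,-0.045,-0.05],0,0.06]
  grip_force: 30

```text
time_s: 8.9
tcp_pos: [430.3, 366.3, 178.4]
tool_rot: [-3.142, 0.0, 1.787]
force: [0.2, -0.1, 0.5]
opening: 0.639
finger_force: 0.0
```

```bash
python3 - <<'E'
from h import *
p,_=ctrl.grab_frame("scene");q,_=ctrl.grab_frame("top")
to((430,366.5,30))
def ov(n,i,x,y,z,d):
    i=cv2.resize(i[:,:,::-1],None,fx=8,fy=8,interpolation=cv2.INTER_CUBIC)
    a=np.linspace(0,6.28,60)
    pts=proj(n,np.c_[x+d/2*np.cos(a),y+d/2*np.sin(a),0*a+z])
    cv2.polylines(i,[np.int32(pts*8+4)],True,(0,255,0),1); return i
P=ov("scene",p,529,126.5,10,54);P[:]=P
Q=ov("top",q,529,126.5,10,54)
x,y=np.int32(proj("scene",(529,126.5,40))[0]*8);a=P[y-250:y+250,x-200:x+200]
x,y=np.int32(proj("top",(529,126.5,40))[0]*8);b=Q[y-250:y+250,x-200:x+200]
cv2.imwrite("pics/c.png",np.hstack([a,b]))
E
```

```text
t 9.0 grasp [430.6 366.4 100.8] rpy [ 3.1400e+00 -7.0000e-04  1.7866e+00] f [-0.2  0.5 -0. ] open 60.3 ff 0.0
(430, 366.5, 30) [ 0.0002 -0.0005  0.0708] turn 0.001
```

View pics/c.png

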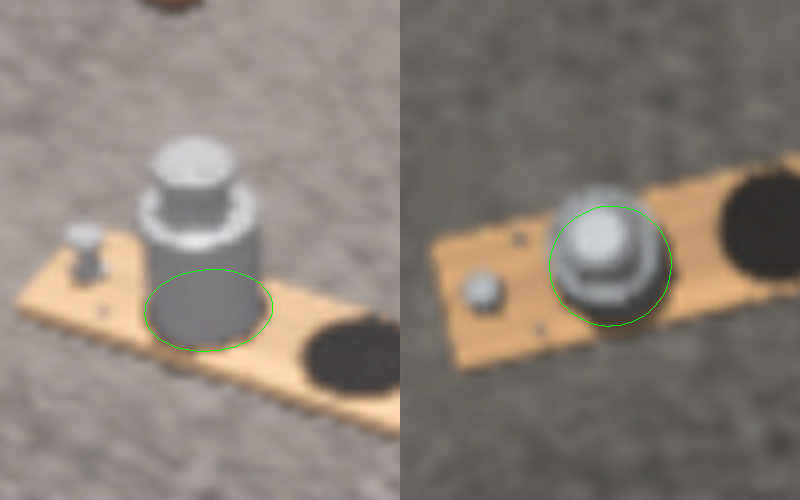

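The largest stands on pad 1 with the base concentric to within about 1–2 mm (crop base centre (204,310) vs outline (208,310)). Now grasping the second.

Emit:
jog_arm:
  series:
    - [[0,0,0.02],0,0.06]
    - [[0,0,0.04],0,0.06]
    - [[0,0,0.055],0,0.06]
    - [[0,0,0.065],0,0.06]
    - [[0,0,0.07],0,0.06]
    - [[0,0,0.07],0,0.06]
    - [[0,0,0.07],0,0.06]
    - [[0,0,0.07],0,0.045]
    - [[0,0,0.07],0,0.035]
    - [[0,0,0.07],0,0.035]
    - [[0,0,0.07],0,0.035]
    - [[0,0,0.07],0,0.035]
    - [[0,0,0.07],0,0.035]

```text
time_s: 10.3
tcp_pos: [430.3, 366.3, 108.3]
tool_rot: [3.141, -0.0, 1.787]
force: [0.7, 0.3, 5.0]
opening: 0.416
finger_force: 30.0
```

```bash
python3 - <<'E'
from h import *
to((545.2,53.5,120))
for n in("scene","top"):
    o=np.int32(proj(n,(529,126.5,40))[0]*8)-[200,250]
    print(n,(proj(n,[(529,126.5,92),(529,126.5,64)])*8+4-o).round())
E
```

```text
t 10.3 grasp [430.3 366.3  29.9] rpy [ 3.1409e+00 -3.0000e-04  1.7868e+00] f [0.7 0.3 5. ] open 39.1 ff 30.0
(545.2, 53.5, 120) [-0.3302  0.0452 -0.0901] turn 0.001
scene [[196. 156.]
 [201. 210.]]
top [[194. 232.]
 [200. 244.]]
```

Emit:
jog_arm:
  series:
    - [[0,0,-0.02],0,0.035]
    - [[0,0,-0.05],0,0.035]
    - [[0,0,-0.09],0,0.035]
    - [[0,0,-0.125],0,0.035]
    - [[-0.02,0.003,-0.14],0,0.035]
    - [[-0.06,0.008,-0.14],0,0.035]
    - [[-0.1,0.014,-0.14],0,0.035]
    - [[-0.14,0.019,-0.14],0,0.035]
    - [[-0.18,0.025,-0.14],0,0.035]
    - [[-0.22,0.03,-0.14],0,0.035]
    - [[-0.26,0.036,-0.14],0,0.035]
    - [[-0.3,0.041,-0.14],0,0.035]
    - [[-0.33,0.045,-0.14],0,0.035]
    - [[-0.33,0.045,-0.11],0,0.035]
    - [[-0.33,0.045,-0.08],0,0.035]
    - [[-0.33,0.045,-0.05],0,0.035]
    - [[-0.33,0.045,-0.03],0,0.035]
    - [[-0.33,0.045,-0.02],0,0.035]
    - [[-0.33,0.045,-0.015],0,0.035]
    - [[-0.33,0.045,-0.015],0,0.035]

```text
time_s: 12.3
tcp_pos: [544.8, 53.6, 122.9]
tool_rot: [-3.141, -0.0, 1.787]
force: [-0.1, -0.1, -2.0]
opening: 0.42
finger_force: 30.0
```

```bash
python3 - <<'E'
from h import *
to((545.2,53.5,39.9))
E
```

```text
t 12.3 grasp [544.8  53.6  44.5] rpy [-3.1412e+00 -1.0000e-04  1.7869e+00] f [-0.1 -0.1 -2. ] open 39.4 ff 30.0
(545.2, 53.5, 39.9) [-0.0002  0.0004  0.0046] turn 0.001
```

Emit:
jog_arm:
  series:
    - [[0,0,0.003],0,0.035]
    - [[0,0,0.004],0,0.035]
    - [[0,0,0.005],0,0.035]
    - [[0,0,0.005],0,0.035]

```text
time_s: 12.7
tcp_pos: [545.0, 53.6, 118.3]
tool_rot: [3.141, 0.0, 1.787]
force: [0.2, -0.0, -1.2]
opening: 0.417
finger_force: 30.0
```

Emit:
jog_arm:
  series:
    - [[0,0,0.0007],0,0.035]
    - [[0,0,0.0007],0,0.035]

```text
time_s: 12.9
tcp_pos: [545.0, 53.5, 118.3]
tool_rot: [3.141, 0.0, 1.787]
force: [-4.6, -0.2, 8.2]
opening: 0.422
finger_force: 30.0
```

Emit:
jog_arm:
  series:
    - [[0,0,0],0,0.046]
    - [[0,0,0],0,0.056]
    - [[0,0,0],0,0.056]
    - [[0,0,0],0,0.056]
    - [[0,0,-0.02],0,0.056]
    - [[0,0,-0.05],0,0.056]
    - [[0,0,-0.09],0,0.056]
    - [[-0.03,-0.005,-0.1],0,0.056]
    - [[-0.075,-0.013,-0.1],0,0.056]
    - [[-0.12,-0.021,-0.1],0,0.056]
    - [[-0.165,-0.028,-0.1],0,0.056]
    - [[-0.21,-0.036,-0.1],0,0.056]
    - [[-0.255,-0.044,-0.1],0,0.056]
    - [[-0.3,-0.051,-0.1],0,0.056]
    - [[-0.345,-0.059,-0.1],0,0.056]
    - [[-0.385,-0.066,-0.09],0,0.05]
    - [[-0.408,-0.07,-0.07],0,0.05]
    - [[-0.408,-0.07,-0.06],0,0.05]
    - [[-0.408,-0.07,-0.06],0,0.05]
    - [[-0.408,-0.07,-0.06],0,0.05]
  grip_force: 20

```text
time_s: 14.9
tcp_pos: [564.2, -358.9, 177.8]
tool_rot: [3.141, -0.0, 1.788]
force: [0.1, 0.0, 1.1]
opening: 0.537
finger_force: 0.0
```

```bash
cat >> h.py <<'E'
def look(name,pos,d):
    out=[]
    for n in("scene","top"):
        i=cv2.resize(ctrl.grab_frame(n)[0][:,:,::-1],None,fx=8,fy=8,interpolation=cv2.INTER_CUBIC)
        a=np.linspace(0,6.28,60);x,y,z=pos
        cv2.polylines(i,[np.int32(proj(n,np.c_[x+d/2*np.cos(a),y+d/2*np.sin(a),0*a+z])*8+4)],True,(0,255,0),1)
        u,v=np.int32(proj(n,(x,y,z+30))[0]*8);out.append(i[v-250:v+250,u-200:u+200])
    cv2.imwrite(f"pics/{name}.png",np.hstack(out))
E
python3 - <<'E'
from h import *
look("d",(545.2,53.5,10),54)
to((564.5,-360.3,24))
E
```

```text
t 15.0 grasp [ 564.5 -359.   100.2] rpy [3.1405e+00 1.1000e-03 1.7882e+00] f [ 0.1 -0.3  0.5] open 50.1 ff 0.0
(564.5, -360.3, 24) [-0.0013 -0.0003  0.0762] turn 0.002
```

View pics/d.png

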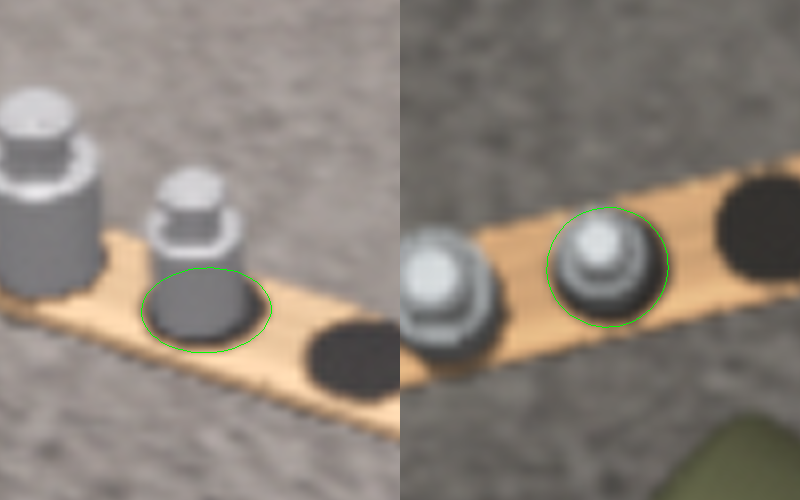

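The second stands on pad 2, within about 2 mm of centre (base at crop (199,310) vs outline (206,310)). Now the third.

Emit:
jog_arm:
  series:
    - [[-0.001,0,0.02],0,0.05]
    - [[-0.001,0,0.04],0,0.05]
    - [[-0.001,0,0.06],0,0.05]
    - [[-0.001,0,0.07],0,0.05]
    - [[-0.001,0,0.076],0,0.05]
    - [[-0.001,0,0.076],0,0.05]
    - [[-0.001,0,0.076],0,0.05]
    - [[-0.001,0,0.076],0,0.035]
    - [[-0.001,0,0.076],0,0.026]
    - [[-0.001,0,0.076],0,0.026]
    - [[-0.001,0,0.076],0,0.026]
    - [[-0.001,0,0.076],0,0.026]
    - [[-0.001,0,0.076],0,0.026]

```text
time_s: 16.3
tcp_pos: [564.4, -361.1, 101.9]
tool_rot: [3.141, 0.001, 1.787]
force: [0.6, 0.6, 5.1]
opening: 0.323
finger_force: 20.0
```

```bash
python3 - <<'E'
from h import *
to((561,-19.8,39))
E
```

```text
t 16.3 grasp [ 564.4 -361.1   23.5] rpy [3.1407e+00 8.0000e-04 1.7868e+00] f [0.6 0.6 5.1] open 30.3 ff 20.0
(561, -19.8, 39) [ 0.3341  0.0698 -0.0155] turn 0.001
```

Emit:
jog_arm:
  series:
    - [[0,0,-0.02],0,0.026]
    - [[0,0,-0.05],0,0.026]
    - [[0,0,-0.08],0,0.026]
    - [[0.04,0.008,-0.1],0,0.026]
    - [[0.08,0.017,-0.1],0,0.026]
    - [[0.12,0.025,-0.1],0,0.026]
    - [[0.16,0.033,-0.1],0,0.026]
    - [[0.2,0.042,-0.1],0,0.026]
    - [[0.24,0.05,-0.1],0,0.026]
    - [[0.28,0.058,-0.1],0,0.026]
    - [[0.31,0.065,-0.1],0,0.026]
    - [[0.333,0.07,-0.09],0,0.026]
    - [[0.333,0.07,-0.07],0,0.026]
    - [[0.333,0.07,-0.05],0,0.026]
    - [[0.333,0.07,-0.03],0,0.026]
    - [[0.333,0.07,-0.02],0,0.026]
    - [[0.333,0.07,-0.0155],0,0.026]
    - [[0.333,0.07,-0.0155],0,0.026]
    - [[0.333,0.07,-0.0155],0,0.026]

```text
time_s: 18.2
tcp_pos: [561.4, -20.8, 117.5]
tool_rot: [3.141, 0.0, 1.787]
force: [-0.8, -0.1, -1.2]
opening: 0.321
finger_force: 20.0
```

```bash
python3 - <<'E'
from h import *
to((561,-19.8,33.5))
E
```

```text
t 18.2 grasp [561.4 -20.8  39.1] rpy [3.1406e+00 3.0000e-04 1.7867e+00] f [-0.8 -0.1 -1.2] open 30.2 ff 20.0
(561, -19.8, 33.5) [ 0.001  -0.0002  0.0056] turn 0.001
```

Emit:
jog_arm:
  series:
    - [[0.001,0,0.003],0,0.026]
    - [[0.001,0,0.005],0,0.026]
    - [[0.001,0,0.0058],0,0.026]
    - [[0.001,0,0.0058],0,0.026]
    - [[0.001,0,0.0058],0,0.026]

```text
time_s: 18.7
tcp_pos: [561.0, -19.6, 111.8]
tool_rot: [3.141, 0.0, 1.787]
force: [-4.0, 0.8, 7.5]
opening: 0.325
finger_force: 20.0
```

Emit:
jog_arm:
  series:
    - [[0,0,0],0,0.038]
    - [[0,0,0],0,0.048]
    - [[0,0,0],0,0.048]
    - [[0,0,0],0,0.048]
    - [[0,0,-0.02],0,0.048]
    - [[0,0,-0.05],0,0.048]
    - [[0,0,-0.09],0,0.048]
    - [[0,0,-0.13],0,0.048]
    - [[0.03,0.007,-0.13],0,0.048]
    - [[0.075,0.017,-0.13],0,0.048]
    - [[0.12,0.028,-0.13],0,0.048]
    - [[0.165,0.038,-0.13],0,0.048]
    - [[0.21,0.049,-0.13],0,0.048]
    - [[0.255,0.059,-0.13],0,0.048]
    - [[0.3,0.069,-0.13],0,0.048]
    - [[0.335,0.078,-0.13],0,0.045]
    - [[0.351,0.081,-0.13],0,0.042]
    - [[0.351,0.081,-0.12],0,0.042]
    - [[0.351,0.081,-0.12],0,0.042]
    - [[0.351,0.081,-0.12],0,0.042]
  grip_force: 15

```text
time_s: 20.7
tcp_pos: [565.0, 338.9, 230.5]
tool_rot: [-3.141, 0.0, 1.785]
force: [0.0, 0.2, 0.2]
opening: 0.449
finger_force: 0.0
```

```bash
python3 - <<'E'
from h import *
look("e",(561,-19.8,10),54)
to((565,341,22.5))
d=np.load("top0.npy")[140:165,150:172]; print("bottle",ray("top",(161,152),51).round(), ray("top",(158,148),95).round(),ray("scene",(210,143),51).round())
E
```

```text
t 20.8 grasp [565.2 339.2 152.9] rpy [3.1413 0.     1.7852] f [-1.  -0.8  0.2] open 41.7 ff 0.0
(565, 341, 22.5) [0.0018 0.0002 0.1304] turn -0.001
bottle [705. 301.] [706. 303.] [698. 295.]
```

View pics/e.png

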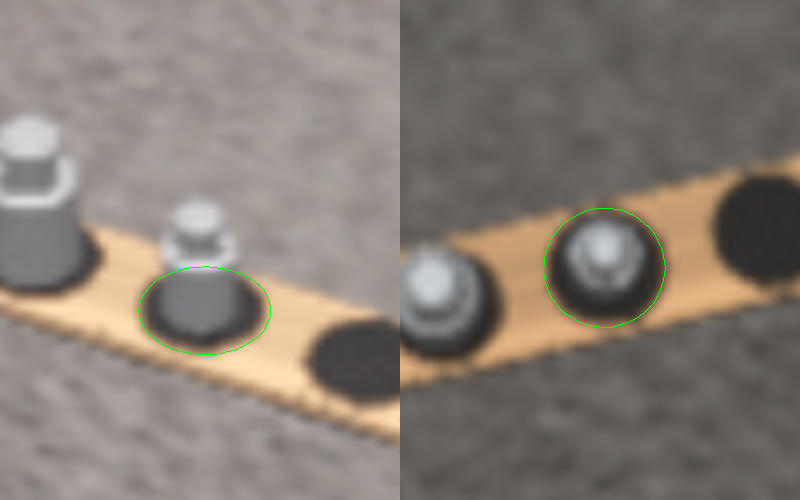

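The third sits centred on pad 3 (crop (201,310)). The bottle is about 20 mm clear of the gripper body, so I'll descend to the smallest.

Emit:
jog_arm:
  series:
    - [[0.002,0,0.03],0,0.042]
    - [[0.002,0,0.06],0,0.042]
    - [[0.002,0,0.085],0,0.042]
    - [[0.002,0,0.105],0,0.042]
    - [[0.002,0,0.12],0,0.042]
    - [[0.002,0,0.127],0,0.042]
    - [[0.002,0,0.13],0,0.042]
    - [[0.002,0,0.13],0,0.042]
    - [[0.002,0,0.13],0,0.042]

```text
time_s: 21.7
tcp_pos: [564.7, 342.6, 101.9]
tool_rot: [3.14, -0.0, 1.787]
force: [0.3, -0.4, 0.4]
opening: 0.449
finger_force: 0.0
```

```bash
python3 - <<'E'
from h import *
to((565,341,22.5))
E
```

```text
t 21.7 grasp [564.7 342.6  23.5] rpy [ 3.1402e+00 -4.0000e-04  1.7868e+00] f [ 0.3 -0.4  0.4] open 42.2 ff 0.0
(565, 341, 22.5) [-0.0016 -0.      0.001 ] turn 0.001
```

Emit:
jog_arm:
  series:
    - [[-0.0016,0,0.001],0,0.042]
    - [[-0.0016,0,0.001],0,0.042]
    - [[-0.0016,0,0.001],0,0.03]
    - [[-0.0016,0,0.001],0,0.018]
    - [[-0.0016,0,0.001],0,0.018]
    - [[-0.0016,0,0.001],0,0.018]
    - [[-0.0016,0,0.001],0,0.018]
    - [[-0.0016,0,0.001],0,0.018]

```text
time_s: 22.5
tcp_pos: [564.8, 340.9, 100.1]
tool_rot: [3.141, -0.0, 1.787]
force: [0.2, -0.2, 0.7]
opening: 0.237
finger_force: 15.0
```

```bash
python3 - <<'E'
from h import *
to((577,-92.9,38))
E
```

```text
t 22.5 grasp [564.8 340.9  21.7] rpy [ 3.1412e+00 -1.0000e-04  1.7868e+00] f [ 0.2 -0.2  0.7] open 22.3 ff 15.0
(577, -92.9, 38) [-0.4264 -0.0811 -0.0163] turn 0.001
```

Emit:
jog_arm:
  series:
    - [[0,0,-0.03],0,0.018]
    - [[0,0,-0.07],0,0.018]
    - [[0,0,-0.11],0,0.018]
    - [[0,0,-0.14],0,0.018]
    - [[-0.045,-0.009,-0.14],0,0.018]
    - [[-0.09,-0.017,-0.14],0,0.018]
    - [[-0.135,-0.026,-0.14],0,0.018]
    - [[-0.18,-0.034,-0.14],0,0.018]
    - [[-0.225,-0.043,-0.14],0,0.018]
    - [[-0.27,-0.051,-0.14],0,0.018]
    - [[-0.315,-0.06,-0.14],0,0.018]
    - [[-0.36,-0.068,-0.14],0,0.018]
    - [[-0.4,-0.076,-0.13],0,0.018]
    - [[-0.426,-0.081,-0.12],0,0.018]
    - [[-0.426,-0.081,-0.09],0,0.018]
    - [[-0.426,-0.081,-0.06],0,0.018]
    - [[-0.426,-0.081,-0.04],0,0.018]
    - [[-0.426,-0.081,-0.025],0,0.018]
    - [[-0.426,-0.081,-0.017],0,0.018]
    - [[-0.426,-0.081,-0.017],0,0.018]

```text
time_s: 24.5
tcp_pos: [576.7, -92.5, 116.4]
tool_rot: [-3.141, -0.0, 1.787]
force: [-0.3, -0.2, -0.4]
opening: 0.236
finger_force: 15.0
```

```bash
python3 - <<'E'
from h import *
to((577,-92.9,31.7))
E
```

```text
t 24.5 grasp [576.7 -92.5  38. ] rpy [-3.1406e+00 -5.0000e-04  1.7869e+00] f [-0.3 -0.2 -0.4] open 22.2 ff 15.0
(577, -92.9, 31.7) [-0.0005  0.0002  0.0063] turn 0.001
```

Emit:
jog_arm:
  series:
    - [[0,0,0.003],0,0.018]
    - [[0,0,0.005],0,0.018]
    - [[0,0,0.0063],0,0.018]
    - [[0,0,0.0063],0,0.018]
    - [[0,0,0.0063],0,0.018]

```text
time_s: 25.0
tcp_pos: [576.9, -92.6, 110.9]
tool_rot: [3.141, 0.0, 1.787]
force: [-0.3, 0.1, -1.0]
opening: 0.237
finger_force: 15.0
```

Emit:
jog_arm:
  series:
    - [[0,0,0.0008],0,0.018]
    - [[0,0,0.0008],0,0.018]
    - [[0,0,0.0008],0,0.018]

```text
time_s: 25.3
tcp_pos: [577.0, -92.6, 110.0]
tool_rot: [3.141, 0.0, 1.787]
force: [0.5, 0.6, 1.2]
opening: 0.236
finger_force: 15.0
```

Emit:
jog_arm:
  series:
    - [[0,0,0],0,0.03]
    - [[0,0,0],0,0.042]
    - [[0,0,0],0,0.042]
    - [[0,0,0],0,0.042]
    - [[0,0,-0.02],0,0.042]
    - [[0,0,-0.05],0,0.042]
    - [[0,0,-0.09],0,0.042]
    - [[0,0,-0.13],0,0.042]
    - [[-0.04,0,-0.16],0,0.042]
    - [[-0.08,0,-0.16],0,0.042]
    - [[-0.12,0,-0.16],0,0.042]
    - [[-0.16,0,-0.16],0,0.042]
    - [[-0.2,0,-0.16],0,0.042]
    - [[-0.2,0,-0.16],0,0.042]
    - [[-0.2,0,-0.16],0,0.042]

```text
time_s: 26.8
tcp_pos: [619.5, -288.4, 269.2]
tool_rot: [-3.141, -0.001, 1.786]
force: [0.2, 0.5, -0.3]
opening: 0.449
finger_force: 0.0
```

```bash
python3 - <<'E'
from h import *
o=[]
for n,(x,y,w,h) in dict(scene=(180,150,130,75),top=(180,160,130,55)).items():
    p=ctrl.grab_frame(n)[0]; o.append(cv2.resize(p[y:y+h,x:x+w,::-1],(780,h*78//13*1*1 if h*6<800 else 0),interpolation=cv2.INTER_CUBIC)[:300])
o=[cv2.resize(i,(780,295)) if i.shape[0]>295 else i for i in o]
cv2.imwrite("pics/f.png",np.vstack(o)); to()
E
```

```text
t 26.9 grasp [ 619.7 -287.1  191.4] rpy [-3.1415e+00 -3.0000e-04  1.7874e+00] f [-0.3 -0.4  0.3] open 42.1 ff 0.0
```

View pics/f.png

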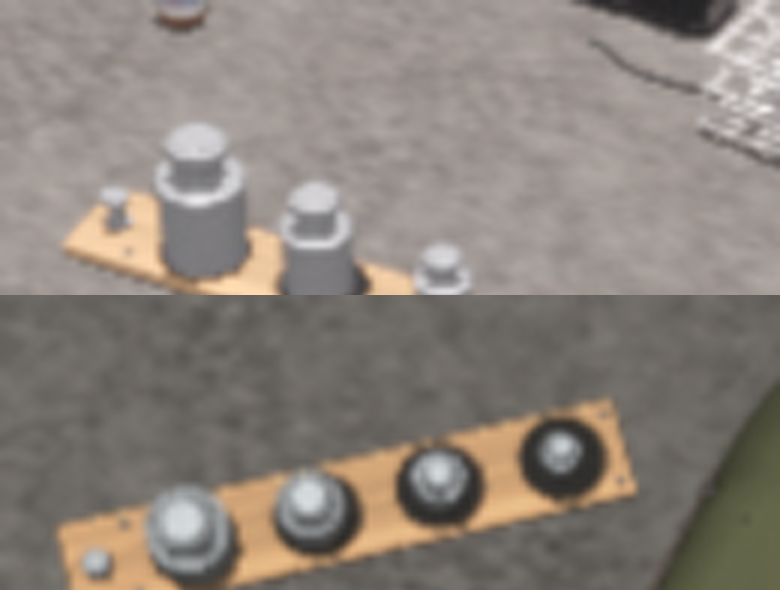

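All four weights stand upright on their pads in descending order from the post (top view: 183, 312, 438 and 562 px across). The arm is clear, so I'm handing in.

```bash
python3 -c "
from workcell import ctrl
print(ctrl.hand_in())"
```

```text
the job is handed in; nothing more can be done
None
```

The four weights stand upright on the pads, largest next to the post down to smallest at the far end, each within about 2–3 mm of its pad's centre as judged from the images. The arm was clear of everything when I handed the job in at about 27 s; I never moved the dropper bottle or the bench timer, but the hand-in gave no verdict.

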